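# Seat a keyed polariser insert in its rotary mount and set it to the index stop

### The arm

A 6-joint arm with a two-finger parallel gripper is mounted at the origin on a cart in front of the work surface, level with it; the furniture and walls round the work are solid. World frame = base frame: x ahead of the robot, y to its left, z up, the work surface at z = 0. Lengths are in mm, angles in rad, forces in N, time in s.
With the tool pointing down it reaches from about 350 to 975 mm from the base axis. Payload 7.1 kg.
Tool frame: the origin (TCP) lies midway between the tips of the shut fingers; the grasp point (between the pads) lies pinch_z behind it (pinch_z is the distance from the TCP to the grasp point, in mm); z points along the fingers, y is the line along which they close (so a half turn about z gives the same grasp; the last joint's range is limited). The gripper opens to 88 mm and grips with 3 to 60 N. Pads are 20 mm wide; open, the fingers measure 115 mm over their backs; the gripper's body (75 mm by 178 mm) begins 61 mm behind the grasp point.
Start: joints at [-1.204, 0.423, 1.63, -0, 1.089, -0.019], TCP at [235.204, -579.037, 222.675] pointing down, gripper open.
Joint ranges: [-3, 3], [-0.9, 2.11], [0.09, 2.58], [-1.31, 4.45], [0.11, 2.69], [-2.54, 2.54]. Speed limits (rad/s): [2.39, 2.39, 3.01, 3.14, 3.14, 3.14].

### API

Orientations are given as a rotation vector (axis times angle).
In Python, from workcell import get_obs, get_image, close_job, pinch_z gives the robot as it stands.
- The arm moves only by the tool jog_arm, never from a script. Its argument "commands" is a list of rows, each a list of 3 entries, a list of its own where there are three numbers: the gripper command: -1 is shut, 1 is fully open, values between are in proportion, then the shift along the tool's x, y, z as a fraction of full scale, then the turn, a rotation vector about the tool's x, y, z as a fraction of full scale. In form: [[gripper, [tx, ty, tz], [rx, ry, rz]], ...]. A call has 1 to 10 rows; each row shifts and turns the commanded pose from where the row before left it, along the tool's axes as they then stand; what a row does not reach is not made up. Full scale, the value 1, is 0.1 m for a shift and 45 degrees for a turn. A row lasts 1/10 s, in which the tool goes at most 50 mm and 8.59 degrees, less where a joint would pass 70% of its speed; a pose out of reach is approached as far as the arm can. A call with a number of a shift or a turn outside -1 to 1 is refused whole. A call with a gripper value outside its range is refused whole. The fingers move at their own pace and stop on an object; the grip force is fixed at half the most. Time passes only in rows, so rows that do not move let the fingers close. It gives the time, the measured TCP pose, the force, the opening and the grip force at its end, in the units of the state.
- get_obs(): the state, without advancing time (a new reading comes with each control period).
- get_image(name): name is "scene" or "top" or "wrist"; returns a dict with "image" (400x640x3 uint8, blue, green, red), "z_map" (400x640 float32, mm along the optical axis (not along the pixel's ray), 0 where there is no reading), "intrinsics" (3x3 intrinsics, pixels), "eye" and "orientation" of the camera in the world; the wrist camera has in their place "mount" (4x4, takes a point from camera to tool coordinates, whose origin is the TCP and whose axes are the flange's). Camera axes: x right, y down, z forward; pixel columns grow to the right and rows downward; lengths in mm; the calibration is good to about 2 mm. A picture is of the moment at which its call begins: read the wrist's pose just before it.
- close_job(): hands the job in; it is judged then, once.
The state is a dict: "t": time; "qpos": joint angles; "qvel": joint speeds; "joint_torque": joint torques, N m; "ee_pos": TCP position; "orientation": TCP orientation; "ft_force": force on the tool from outside, world axes, zero at the start; "moment": the same for the moment, N m; "width": finger opening in mm; "grasp_force": force on a finger pad.
Only numpy, scipy, OpenCV 4.12 (cv2) and the standard library are available. Lean on these libraries where they do the work, as an engineer would, in place of code of your own. Each camera call takes 0.05 s, during which the arm holds its last target. There are 200 camera calls.

### The job

Put the aluminium polariser insert into the round rotary mount: with light downward pressure, turn it until its three notches find the keys inside and it drops fully home, then keep turning it clockwise (seen from above), which carries the mount's ring along, until the ring reaches its stop with the insert's nib pointing at the index post. Work gently, do not force the insert against the mount, let go of it, and leave the spare objective and the petri dish where they stand.

Things in the scene. Friction and masses are not known exactly. Their poses are not given: they have to be found in the camera images.
- insert_grip (a point): Loose aluminium polariser insert: disc 48 mm across, 12 mm thick, flat on the table, 80-170 g, with an upright grip bar on top (36 mm along x, 14 mm thick along y, 28 mm high). This point: centre of the bar, on the disc's axis, 26 mm above the underside, 14 mm above the disc's upper face. z up, x along the bar towards the nib.
- insert_nib (a point): Top of the nib (3 mm high) on the insert's upper face at the rim, 21 mm from the axis. Seen from above, three rim notches, each 11 mm wide, 7 mm deep and cut through the whole thickness, lie 60, 170 and 275 degrees counter-clockwise of the nib, so the insert fits the keys one way round only.
- mount: Rotary mount fixed to the table: base plate 110 x 94 x 10 mm carrying a dark ring 76 mm across, ring top 26 mm above the table. Origin on the ring's axis at table height; x points to the index post. The ring turns stiffly on the base (0.15 N m of friction) and stays where it is left. Its bore is 50.4 mm wide, its chamfered mouth 56 mm wide and 2.5 mm deep.
- key_top (a point): On the mount's axis, 19 mm above the table: the insert's underside rests at this height on the three keys (8 mm wide, reaching 6.4 mm in; tops at 20 mm, the disc's rim being stepped up 1 mm) until they meet the notches. The keys' angle is NOT reported; find it by feel: at the start they accept the insert with its nib 0.32 to 0.72 rad counter-clockwise (from above) of the mount's x.
- bore_floor (a point): Centre of the bore's floor, 13 mm above the table. When the notches meet the keys (within 0.07 rad) the insert drops 6 mm and its underside rests here, its upper face 25 mm above the table; from then on insert and ring turn together. The floor plate with its keys is sprung: it gives 1 mm per 5 N, 2 mm at most.
- index_post (a point): Centre of the top of the index post, a fixed block beside the ring, 26 mm above the table, 47.5 mm from the axis along the mount's x. The ring turns clockwise (from above) to a hard stop; the seated insert, turned against it, then has its nib pointing at this post. The three keys have 1.5 mm of play in the notches either side (0.14 rad in all). The ring turns 0.85 rad in all.
- objective: A spare microscope objective, white, 29 mm across, 45 mm tall, standing on the table. Origin at the centre of its underside. To be left alone.
- dish: A clear petri dish, 64 mm across, 18 mm high, on the table. Origin at the centre of its underside. To be left alone.

How it is judged (in metres and radians):
On the way:
1. the insert has dropped home onto the keys of the mount (z of insert_grip in the frame of mount below 0.041 m and horizontal distance between insert_grip and mount below 0.003 m), for 0.2 s.
At the end, for the whole second after the job is handed in: The insert lies level (within 0.06 rad) and fully home in the mount: underside within 2 mm of the bore's floor, axis within 3 mm of the mount's, nib within 0.12 rad of the direction to the index post (the ring at its stop) (all of step 1 and angle between insert_grip's own z axis and vertical below 0.06 rad and angle between the x axis of insert_grip and the x axis of mount, either way round below 0.12 rad and z of insert_grip in the frame of mount above 0.036 m); the robot touches nothing.
It fails at once if the insert is forced against the mount with more than 40 N (contact force between insert and mount above 40 N).
It fails at once if the objective or the dish is moved more than 20 mm or the objective is knocked over (distance of any of objective, dish from where it was at the start of the episode above 0.02 m or angle between objective's own z axis and vertical above 0.4 rad).
It also fails if it takes over 51 s, if anything falls off the work surface, if the arm or the gripper's body presses on something with over 40 N, if the wrist force passes 120 N, or if a joint passes its speed limit or range.

## Working session

There is one attempt and no reset: what is moved stays moved. The work goes in short steps, Python scripts to look and compute and a tool call to move; the robot and the scene stay as the last step left them, time stands still between calls to the robot, and variables do not carry over. Pictures are saved under pics/ and viewed, at most 10 in all, crops included, and the job is handed in when it is done.

Besides the shell and the picture viewer there is one more tool, called after "Request:" by a JSON object that holds its "api" and its "payload", one argument or row to a line. jog_arm: Moves the arm, as the interface text tells. Its arguments: {"type":"object","properties":{"commands":{"type":"array","items":{"type":"array"}}},"required":["commands"]}

```bash
ls; mkdir -p pics; cat > h.py <<'E'
import numpy as np, cv2
from workcell import get_obs, get_image, close_job, pinch_z
from scipy.spatial.transform import Rotation as R
def cam(name):
    o=get_obs(); d=get_image(name)
    return o,d
E
python3 - <<'E'
from h import *
o=get_obs(); print(o, pinch_z if not callable(pinch_z) else pinch_z())
d=get_image("top"); print(d["intrinsics"],d["eye"],d["orientation"]); cv2.imwrite("pics/top.png",d["image"])
np.savez("top.npz",**d)
E
```

```text
pics
{'t': 0.0, 'qpos': array([-1.20401957e+00,  4.23832289e-01,  1.63072961e+00, -1.49913228e-06,
        1.08857626e+00, -1.90006913e-02]), 'qvel': array([ 5.65752311e-05,  5.10263810e-04, -9.34085426e-04,  2.63272414e-04,
        3.14405102e-04,  1.63432061e-03]), 'joint_torque': array([ 2.31055543e-03, -5.44612384e+01, -2.73663872e+01,  6.45213830e-02,
        2.27289641e-02, -1.05908914e-04]), 'ee_pos': array([ 234.99139265, -578.51976932,  221.89147019]), 'orientation': array([-3.08183650e+00, -6.01936424e-01,  4.21871182e-04]), 'ft_force': array([0.26211733, 1.0266458 , 1.12687922]), 'moment': array([-0.02475844, -0.01911526,  0.05635595]), 'grasp_force': 0.0, 'width': 87.46120920285342} 18.700000000000003
[[408.11581471   0.         321.31555629]
 [  0.         408.11581471 196.20121612]
 [  0.           0.           1.        ]] [ 451.96726074 -127.34430837  917.7400024 ] [-2.14064727  2.16471221 -0.11325447]
```

View pics/top.png

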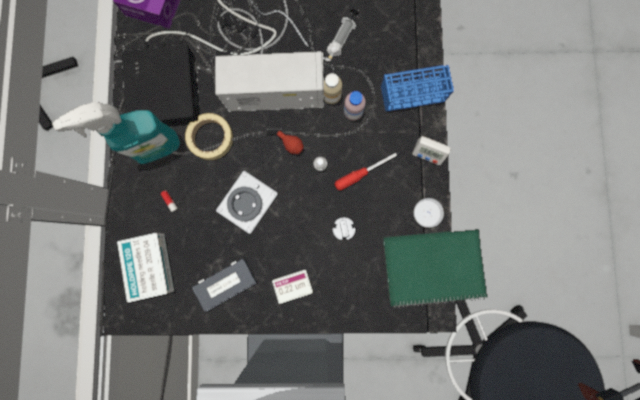

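The top view shows the mount (white plate, dark ring) at about (246,203), the insert at (343,229), the objective at (320,163) and the dish at (428,212). Next I'll enlarge the two that matter.

```bash
cat >> h.py <<'E'
def ray(d,uv,z):
    """pixels (N,2) -> world points on plane z (fixed cameras)"""
    uv=np.atleast_2d(np.asarray(uv,float)); K=d["intrinsics"]
    v=np.c_[uv,np.ones(len(uv))]@np.linalg.inv(K).T
    v=R.from_rotvec(d["orientation"]).apply(v); e=np.asarray(d["eye"])
    return e+v*((z-e[2])/v[:,2])[:,None]
E
python3 - <<'E'
from h import *
d=dict(np.load("top.npz")); im=d["image"]
a=cv2.resize(im[165:240,208:283],None,fx=5,fy=5,interpolation=cv2.INTER_CUBIC)
b=cv2.resize(im[190:265,305:380],None,fx=5,fy=5,interpolation=cv2.INTER_CUBIC)
cv2.imwrite("pics/crop.png",np.hstack([a,b]))
for n,uv,z in[("mount",(246,203),26),("insert",(343,229),12),("obj",(320,163),45),("dish",(428,212),18)]:print(n,ray(d,uv,z).round(),d["z_map"][uv[1],uv[0]])
E
```

```text
mount [[546.  51.  26.]] 909.9641
insert [[ 487. -162.   12.]] 872.3205
obj [[ 630. -113.   45.]] 887.71857
dish [[ 522. -349.   18.]] 897.3364
```

View pics/crop.png

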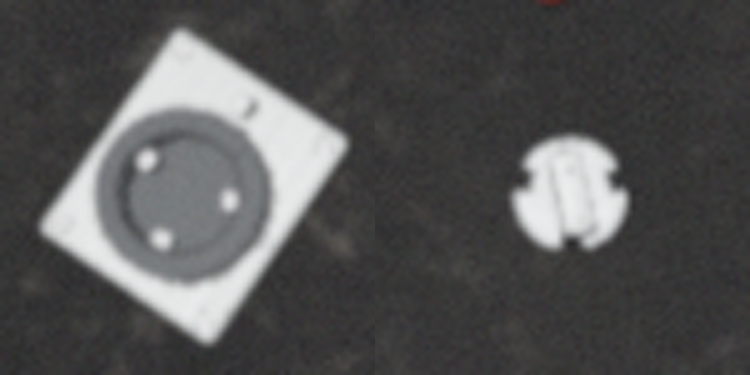

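Left is +y and up is +x. The insert's nib points up and slightly left, about 14° CCW of +x, and the notch directions agree with that. The post is up and right of the ring, at about -34°. The bright keys at crop (147,160), (230,200), (162,238) put the entry angle roughly 0.35 rad CCW of the post. I'll look closer with the wrist camera, so I'll work out the move first.

```bash
cat >> h.py <<'E'
def delta(x,y,z,yaw=None):
    """shift in tool axes (units of 0.1 m) and turn about tool z (units of 45 deg) to reach target; yaw = world angle of tool x"""
    o=get_obs(); T=R.from_rotvec(o["orientation"]); M=T.as_matrix()
    w=np.array([x,y,z])-o["ee_pos"]; c=np.degrees(np.arctan2(M[1,0],M[0,0]))
    print("t",round(o["t"],2),"ee",o["ee_pos"].round(1),"yaw(x)",c.round(2),"tilt z",M[:,2].round(4),"q6",o["qpos"][5].round(3))
    print("tool shift",(T.inv().apply(w)/100).round(3), "turn", None if yaw is None else round(-((yaw-c+180)%360-180)/45,3))
E
python3 - <<'E'
from h import *
o=get_obs();d=get_image("wrist");print(d["mount"].round(3),d["intrinsics"])
delta(530,40,260)
E
```

```text
[[ 1.00000e-03 -9.63000e-01 -2.71000e-01  7.27460e+01]
 [ 1.00000e+00  1.00000e-03  0.00000e+00  1.79000e-01]
 [-0.00000e+00 -2.71000e-01  9.63000e-01 -1.61698e+02]
 [ 0.00000e+00  0.00000e+00  0.00000e+00  1.00000e+00]] [[328.61974536   0.         322.85025925]
 [  0.         328.61974536 198.00402679]
 [  0.           0.           1.        ]]
t 0.1 ee [ 235.  -578.6  222. ] yaw(x) 22.1 tilt z [-5.0e-04  1.2e-03 -1.0e+00] q6 -0.019
tool shift [ 5.061 -4.622 -0.374] turn None
```

Request:
{"api": "jog_arm", "payload": {
  "commands": [
    [1, [0.346, -0.333, 0.066], [0, 0, 0]],
    [1, [0.346, -0.333, 0.066], [0, 0, 0]],
    [1, [0.346, -0.333, 0.066], [0, 0, 0]],
    [1, [0.346, -0.333, 0.066], [0, 0, 0]],
    [1, [0.346, -0.333, 0.066], [0, 0, 0]],
    [1, [0.346, -0.333, 0.066], [0, 0, 0]],
    [1, [0.346, -0.333, 0.066], [0, 0, 0]],
    [1, [0.346, -0.333, 0.066], [0, 0, 0]],
    [1, [0.346, -0.333, 0.066], [0, 0, 0]],
    [1, [0.346, -0.333, 0.066], [0, 0, 0]]
  ]
}}

```text
t: 1.1
ee_pos: [430.8, -138.4, 156.4]
orientation: [3.083, 0.602, 0.0]
ft_force: [1.0, -0.9, 0.3]
width: 87.8
grasp_force: 0.0
```

Request:
{"api": "jog_arm", "payload": {
  "commands": [
    [1, [0.346, -0.333, 0.066], [0, 0, 0]],
    [1, [0.346, -0.333, 0.066], [0, 0, 0]],
    [1, [0.346, -0.333, 0.066], [0, 0, 0]],
    [1, [0.346, -0.333, 0.066], [0, 0, 0]],
    [1, [0, 0, 0], [0, 0, 0]],
    [1, [0, 0, 0], [0, 0, 0]]
  ]
}}

```text
t: 1.7
ee_pos: [508.2, 36.1, 129.7]
orientation: [-3.082, -0.607, 0.002]
ft_force: [0.0, -0.3, -0.2]
width: 88.1
grasp_force: 0.0
```

```bash
cat >> h.py <<'E'
def wray(o,d,uv,z):
    uv=np.atleast_2d(np.asarray(uv,float)); K=d["intrinsics"]; m=d["mount"]
    T=R.from_rotvec(o["orientation"])
    v=np.c_[uv,np.ones(len(uv))]@np.linalg.inv(K).T
    v=T.apply(v@m[:3,:3].T); e=o["ee_pos"]+T.apply(m[:3,3])
    return e+v*((z-e[2])/v[:,2])[:,None]
def wpix(o,d,p):
    p=np.atleast_2d(np.asarray(p,float)); m=d["mount"]; T=R.from_rotvec(o["orientation"])
    q=(T.inv().apply(p-o["ee_pos"])-m[:3,3])@m[:3,:3]; q=q@d["intrinsics"].T
    return q[:,:2]/q[:,2:]
def rect(o,d,cx,cy,z,half=70,s=4):
    """top-down resampling of the plane z, x up, y left, s px/mm"""
    n=2*half*s; i,j=np.mgrid[0:n,0:n]
    p=np.c_[(cx+half-i.ravel()/s),(cy+half-j.ravel()/s),np.full(n*n,z)]
    u=wpix(o,d,p).astype(np.float32).reshape(n,n,2)
    return cv2.remap(d["image"],u,None,cv2.INTER_CUBIC)
E
python3 - <<'E'
from h import *
o,d=cam("wrist"); print(o["ee_pos"],o["t"]); np.savez("w1.npz",**d,ee_pos=o["ee_pos"],q=o["orientation"])
cv2.imwrite("pics/w1.png",d["image"]); print(wpix(o,d,[[546,51,26]]))
delta(0,0,0)
E
```

```text
[508.15980405  36.06542297 129.73925884] 1.7
[[323.20441223 146.92682373]]
t 1.75 ee [507.8  35.1 129.9] yaw(x) 22.16 tilt z [-1.4e-03 -3.0e-04 -1.0e+00] q6 1.23
tool shift [-4.834 -1.59   1.306] turn None
```

View pics/w1.png

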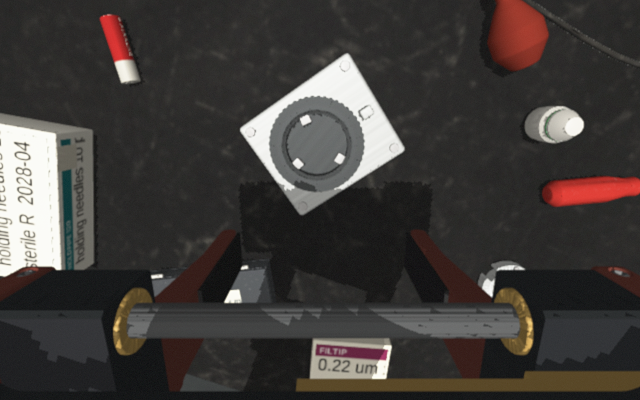

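The mount is clear here: ring centre at about (317,144), index post at (366,112), keys at (306,120), (298,163), (339,158). Now I'll measure it.

```bash
python3 - <<'E'
from h import *
f=dict(np.load("w1.npz")); o=dict(ee_pos=f["ee_pos"],orientation=f["q"]); d=f
g=cv2.cvtColor(f["image"],cv2.COLOR_BGR2GRAY)
# plate outline (plate top z=10)
b=(g>140).astype(np.uint8); n,l,st,ce=cv2.connectedComponentsWithStats(b)
k=l[185,303]; m=(l==k).astype(np.uint8)
c=max(cv2.findContours(m,cv2.RETR_EXTERNAL,cv2.CHAIN_APPROX_NONE)[0],key=cv2.contourArea)
hull=cv2.convexHull(c)[:,0]; P=wray(o,d,hull,10)[:,:2].astype(np.float32)
print("plate minAreaRect",cv2.minAreaRect(P))
# ring: hole in the plate mask
hole=cv2.drawContours(np.zeros_like(m),[cv2.convexHull(c)],-1,1,-1)&(1-m)
n,l,st,ce=cv2.connectedComponentsWithStats(hole)
for i in range(1,n):
    if st[i,4]>15: print(st[i],ce[i])
k=1+np.argmax(st[1:,4]); mm=(l==k).astype(np.uint8)
cc=max(cv2.findContours(mm,cv2.RETR_EXTERNAL,cv2.CHAIN_APPROX_NONE)[0],key=cv2.contourArea)[:,0]
Q=wray(o,d,cc,26)[:,:2].astype(np.float32); print("ring fit",cv2.fitEllipse(Q),cv2.minEnclosingCircle(Q))
# keys
inn=cv2.drawContours(np.zeros_like(m),[cc[:,None]],-1,1,-1)
kk=((g>140)&(inn>0)).astype(np.uint8); n,l,st,ce=cv2.connectedComponentsWithStats(kk)
for i in range(1,n):
    if st[i,4]>15: print("key",st[i,4],ce[i],wray(o,d,ce[i],20)[0].round(1))
cv2.imwrite("pics/r1.png",np.hstack([rect(o,d,546,51,26,half=50,s=4),rect(o,d,546,51,20,half=50,s=4)]))
E
```

```text
plate minAreaRect ((469.33551025390625, 23.7738037109375), (381.0489501953125, 687.1788330078125), 22.327287673950195)
[ 240   53  164  157 6922] [330.19676394 124.37835886]
[115  59  22  24 362] [125.01381215  70.33425414]
[ 538  106   46   37 1143] [560.58267717 124.18460192]
[300 115  12  11  85] [305.01176471 119.63529412]
[   0  122   62  155 8244] [ 28.67115478 199.31416788]
[334 153  11  11  83] [339.21686747 158.26506024]
[293 158  11  11  79] [297.56962025 163.01265823]
[241 265   7   5  25] [244.   267.12]
[497 265  27   6 109] [509.65137615 267.36697248]
[151 274  12   5  42] [156.4047619  275.92857143]
[482 278  13  19 156] [488.38461538 286.38461538]
[224 289  18  14 190] [233.38421053 296.48421053]
[526 317   7  19  73] [528.93150685 325.4109589 ]
[114 318   6  14  49] [116.44897959 325.02040816]
[523 337   9  15  70] [527.77142857 344.01428571]
[116 340   5   8  28] [118.21428571 344.14285714]
[ 310  340   82   39 1683] [349.54486037 363.13190731]
[321 361   4   8  25] [322.24 364.04]
ring fit ((403.1304016113281, 261.85736083984375), (54.37274932861328, 164.81832885742188), 98.01947021484375) ((402.72802734375, 264.6639099121094), 73.88529968261719)
key 8244 [ 28.67115478 199.31416788] [407.8 267.7  20. ]
```

View pics/r1.png

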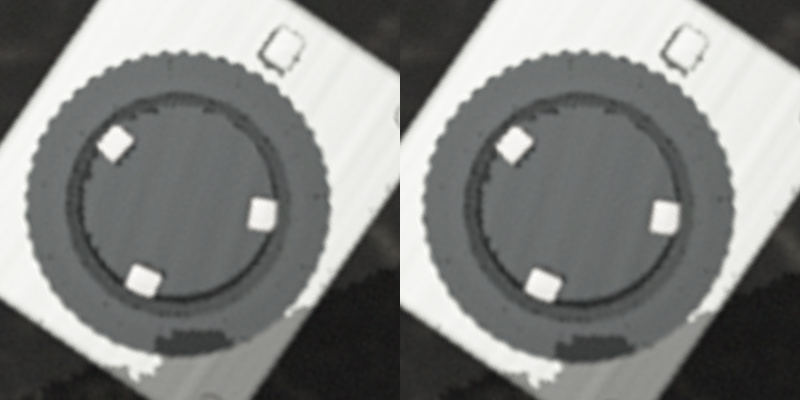

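The plate mask picked up the background, but the rectified view is clean: ring diameter 76.5 mm, post at 47 mm from the axis, both as specified. I'll take the centres from the key blobs and the ring outline.

```bash
python3 - <<'E'
from h import *
f=dict(np.load("w1.npz")); o=dict(ee_pos=f["ee_pos"],orientation=f["q"]); d=f
im=rect(o,d,546,51,26,half=50,s=4); g=cv2.cvtColor(im,cv2.COLOR_BGR2GRAY)
def w(u): u=np.atleast_2d(u); return np.c_[596-u[:,1]/4,101-u[:,0]/4]
cs,_=cv2.findContours((g>150).astype(np.uint8),cv2.RETR_LIST,cv2.CHAIN_APPROX_NONE)
pts=np.vstack(cs)[:,0]; P=w(pts); c=np.array([545.2,56.5])
def fit(P):
    s=np.linalg.lstsq(np.c_[2*P,np.ones(len(P))],(P**2).sum(1),rcond=None)[0]; return s[:2],np.sqrt(s[2]+s[:2]@s[:2])
for _ in range(5):
    r=np.hypot(*(P-c).T); c,rad=fit(P[abs(r-38)<2])
print("ring",c,rad,(abs(r-38)<2).sum())
keys=wray(o,d,[(305.0,119.64),(339.2,158.27),(297.57,163.01)],20)[:,:2]
print("keys circ",fit(keys)); post=w((283,47))[0]
for cc in (c,fit(keys)[0]):
    pa=np.arctan2(*(post-cc)[::-1]); ka=np.arctan2(*(keys-cc).T[::-1]); na=ka-np.radians([60,275,170])
    na=(na+np.pi)%(2*np.pi)-np.pi
    print("post",pa,np.hypot(*(post-cc)),"nib",na,na.mean()-pa)
# top camera cross-check
d=dict(np.load("top.npz")); g=cv2.cvtColor(d["image"],cv2.COLOR_BGR2GRAY)
print("top ring",ray(d,(208+185/5-.4,165+195/5-.4),26),"insert",ray(d,(305+(571-375)/5-.4,190+192/5-.4),12),"post",ray(d,(208+245/5-.4,165+104/5-.4),26))
delta(487-35,-162-20,130)
E
```

```text
ring [544.72335705  56.4420563 ] 38.10079951057336 841
keys circ (array([544.95353807,  56.56687266]), np.float64(21.92893914048712))
post -0.5852118659817374 47.417078319405434 nib [-0.23404284 -0.22644626 -0.24957261] 0.34852462830792885
post -0.5901002286207453 47.294711195881334 nib [-0.23032893 -0.23605195 -0.24006543] 0.3546181269645038
top ring [[545.02444452  54.38726126  26.        ]] insert [[ 489.60331248 -163.59930883   12.        ]] post [[585.20599924  28.24305565  26.        ]]
t 1.75 ee [507.8  35.1 129.9] yaw(x) 22.16 tilt z [-1.4e-03 -3.0e-04 -1.0e+00] q6 1.23
tool shift [-1.336  1.8    0.   ] turn None
```

Request:
{"api": "jog_arm", "payload": {
  "commands": [
    [1, [-0.264, 0.352, 0], [0, 0, 0]],
    [1, [-0.264, 0.352, 0], [0, 0, 0]],
    [1, [-0.264, 0.352, 0], [0, 0, 0]],
    [1, [-0.264, 0.352, 0], [0, 0, 0]],
    [1, [-0.264, 0.352, 0], [0, 0, 0]],
    [1, [0, 0, 0], [0, 0, 0]],
    [1, [0, 0, 0], [0, 0, 0]],
    [1, [0, 0, 0], [0, 0, 0]]
  ]
}}

```text
t: 2.55
ee_pos: [451.9, -177.6, 130.4]
orientation: [-3.083, -0.6, 0.0]
ft_force: [0.9, 0.5, 0.2]
width: 87.8
grasp_force: 0.0
```

```bash
python3 - <<'E'
from h import *
o,d=cam("wrist"); o2=get_obs(); print(o["ee_pos"],o2["ee_pos"],o["t"]); np.savez("w2.npz",**d,ee_pos=o["ee_pos"],q=o["orientation"])
a=rect(o,d,489,-163,12,half=40,s=5); b=rect(o,d,489,-163,40,half=40,s=5)
cv2.imwrite("pics/r2.png",np.hstack([a,b]))
g=cv2.cvtColor(a,cv2.COLOR_BGR2GRAY); m=(g>110).astype(np.uint8)
c=max(cv2.findContours(m,cv2.RETR_EXTERNAL,cv2.CHAIN_APPROX_NONE)[0],key=cv2.contourArea)
print(cv2.contourArea(c)/25,cv2.boundingRect(c),cv2.minEnclosingCircle(c))
E
```

```text
[ 451.87080714 -177.62446788  130.35509202] [ 452.17116346 -177.12341521  130.33803143] 2.55
1727.14 (80, 87, 247, 244) ((202.18988037109375, 210.432861328125), 124.13568878173828)
```

View pics/r2.png

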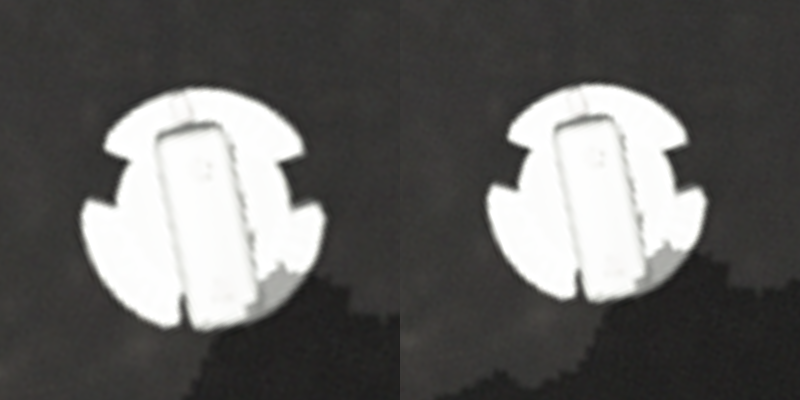

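The disc centre is at about (203,208) in the left half (49 mm across), and the nib at (180,103) is 21.5 mm out, about 12° CCW of +x. The bar centre in the right half agrees. The insert is at (487.7, -163.8).

Request:
{"api": "jog_arm", "payload": {
  "commands": [
    [1, [0, 0, 0], [0, 0, 0.118]],
    [1, [0, 0, 0], [0, 0, 0.118]],
    [1, [0, 0, 0], [0, 0, 0]]
  ]
}}

```text
t: 2.9
ee_pos: [452.7, -176.4, 130.3]
orientation: [-3.126, -0.316, 0.0]
ft_force: [0.3, 0.2, 0.4]
width: 87.9
grasp_force: 0.0
```

```bash
python3 - <<'E'
from h import *
delta(487.7,-163.8,15.5,11.5);delta(487.7,-163.8,15.5,11.5);get_image("wrist");delta(487.7,-163.8,15.5,11.5)
E
```

```text
t 2.9 ee [ 452.7 -176.4  130.3] yaw(x) 11.55 tilt z [-2.e-04  1.e-04 -1.e+00] q6 0.973
tool shift [ 0.368 -0.054  1.148] turn 0.001
t 2.9 ee [ 452.7 -176.4  130.3] yaw(x) 11.55 tilt z [-2.e-04  1.e-04 -1.e+00] q6 0.973
tool shift [ 0.368 -0.054  1.148] turn 0.001
t 2.95 ee [ 452.7 -176.6  130.3] yaw(x) 11.7 tilt z [-2.e-04  1.e-04 -1.e+00] q6 0.97
tool shift [ 0.369 -0.054  1.147] turn 0.004
```

Request:
{"api": "jog_arm", "payload": {
  "commands": [
    [1, [0.368, -0.054, 0.1], [0, 0, 0]],
    [1, [0, 0, 0.35], [0, 0, 0]],
    [1, [0, 0, 0.35], [0, 0, 0]],
    [1, [0, 0, 0.25], [0, 0, 0]],
    [1, [0, 0, 0.1], [0, 0, 0]],
    [1, [0, 0, 0], [0, 0, 0]],
    [1, [0, 0, 0], [0, 0, 0]]
  ]
}}

```text
t: 3.65
ee_pos: [488.2, -164.9, 16.0]
orientation: [3.125, 0.316, 0.001]
ft_force: [-0.4, 0.3, 0.0]
width: 88.0
grasp_force: 0.0
```

Request:
{"api": "jog_arm", "payload": {
  "commands": [
    [-1, [0, 0, 0], [0, 0, 0]],
    [-1, [0, 0, 0], [0, 0, 0]],
    [-1, [0, 0, 0], [0, 0, 0]],
    [-1, [0, 0, 0], [0, 0, 0]],
    [-1, [0, 0, 0], [0, 0, 0]],
    [-1, [0, 0, 0], [0, 0, 0]],
    [-1, [0, 0, 0], [0, 0, 0]],
    [-1, [0, 0, 0], [0, 0, 0]]
  ]
}}

```text
t: 4.45
ee_pos: [487.4, -164.9, 15.2]
orientation: [-3.126, -0.314, 0.0]
ft_force: [-1.4, 0.4, -0.1]
width: 27.4
grasp_force: 0.0
```

Request:
{"api": "jog_arm", "payload": {
  "commands": [
    [-1, [0, 0, 0], [0, 0, 0]],
    [-1, [0, 0, 0], [0, 0, 0]],
    [-1, [0, 0, 0], [0, 0, 0]],
    [-1, [0, 0, 0], [0, 0, 0]],
    [-1, [0, 0, 0], [0, 0, 0]]
  ]
}}

```text
t: 4.95
ee_pos: [487.4, -164.9, 15.2]
orientation: [-3.126, -0.314, 0.0]
ft_force: [-0.3, 0.7, 0.0]
width: 13.7
grasp_force: 30.0
```

Request:
{"api": "jog_arm", "payload": {
  "commands": [
    [-1, [0, 0, -0.2], [0, 0, 0]],
    [-1, [0, 0, -0.3], [0, 0, 0.15]],
    [-1, [0, 0, 0], [0, 0, 0.15]],
    [-1, [0, 0, 0], [0, 0, 0]]
  ]
}}

```text
t: 5.35
ee_pos: [487.9, -165.2, 66.0]
orientation: [3.141, -0.057, 0.002]
ft_force: [0.7, 0.2, -2.3]
width: 13.8
grasp_force: 30.0
```

```bash
python3 - <<'E'
from h import *
delta(544.8,55.5,65,-2); print(get_obs()["ft_force"],get_obs()["width"])
E
```

```text
t 5.35 ee [ 487.9 -165.2   66. ] yaw(x) -2.08 tilt z [ 1.5e-03 -6.0e-04 -1.0e+00] q6 1.258
tool shift [ 0.488 -2.226  0.01 ] turn -0.002
[ 0.67618212  0.18247742 -2.31428328] 13.779511449639532
```

Request:
{"api": "jog_arm", "payload": {
  "commands": [
    [-1, [0.098, -0.445, 0], [0, 0, 0]],
    [-1, [0.098, -0.445, 0], [0, 0, 0]],
    [-1, [0.098, -0.445, 0], [0, 0, 0]],
    [-1, [0.098, -0.445, 0], [0, 0, 0]],
    [-1, [0.098, -0.445, 0], [0, 0, 0]],
    [-1, [0, 0, 0], [0, 0, 0]],
    [-1, [0, 0, 0], [0, 0, 0]],
    [-1, [0, 0, 0], [0, 0, 0]]
  ]
}}

```text
t: 6.15
ee_pos: [543.3, 54.9, 64.6]
orientation: [3.141, -0.053, -0.003]
ft_force: [-0.3, 0.1, -1.5]
width: 14.1
grasp_force: 30.0
```

```bash
python3 - <<'E'
from h import *
delta(544.8,55.5,65,-2)
o,d=cam("wrist"); delta(544.8,55.5,65,-2); cv2.imwrite("pics/w3.png",d["image"][130:400])
E
```

```text
t 6.15 ee [543.3  54.9  64.6] yaw(x) -1.95 tilt z [-1.8e-03 -3.0e-04 -1.0e+00] q6 1.684
tool shift [ 0.014 -0.006 -0.004] turn 0.001
t 6.2 ee [543.5  54.6  64.8] yaw(x) -2.02 tilt z [-1.4e-03 -2.0e-04 -1.0e+00] q6 1.685
tool shift [ 0.013 -0.01  -0.002] turn -0.001
```

View pics/w3.png

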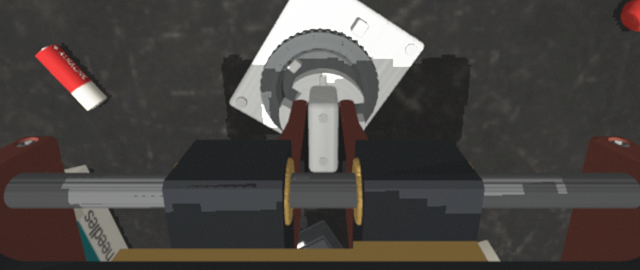

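The held insert sits over the bore, with the bar at column 322 and the ring at about 319. A small correction, then a gentle descent.

Request:
{"api": "jog_arm", "payload": {
  "commands": [
    [-1, [0.012, -0.008, 0.1], [0, 0, 0]],
    [-1, [0, 0, 0.1], [0, 0, 0]],
    [-1, [0, 0, 0.04], [0, 0, 0]],
    [-1, [0, 0, 0.02], [0, 0, 0]],
    [-1, [0, 0, 0.02], [0, 0, 0]],
    [-1, [0, 0, 0], [0, 0, 0]]
  ]
}}

```text
t: 6.8
ee_pos: [545.4, 56.4, 37.1]
orientation: [3.141, -0.055, -0.0]
ft_force: [0.5, -0.1, -2.0]
width: 13.7
grasp_force: 30.0
```

Request:
{"api": "jog_arm", "payload": {
  "commands": [
    [-1, [0, 0, 0.01], [0, 0, 0]],
    [-1, [0, 0, 0.01], [0, 0, 0]],
    [-1, [0, 0, 0], [0, 0, 0]]
  ]
}}

```text
t: 7.1
ee_pos: [545.6, 56.5, 35.3]
orientation: [-3.141, 0.055, -0.0]
ft_force: [-0.6, 0.6, -2.7]
width: 14.0
grasp_force: 30.0
```

```bash
cat >s.py <<'E'
from h import *
delta(544.8,55.5,35,-2); o=get_obs(); print(o["ft_force"],o["moment"],o["grasp_force"],o["width"])
E
python3 s.py
```

```text
t 7.1 ee [545.6  56.5  35.3] yaw(x) -2.01 tilt z [ 2.e-04  0.e+00 -1.e+00] q6 1.687
tool shift [-0.007  0.011  0.003] turn -0.0
[-0.63712205  0.6289298  -2.67714796] [0.06150807 0.06732953 0.0240129 ] 29.999894499778748 14.016981748500855
```

Request:
{"api": "jog_arm", "payload": {
  "commands": [
    [-1, [0, 0, 0.01], [0, 0, 0]],
    [-1, [0, 0, 0.005], [0, 0, 0]],
    [-1, [0, 0, 0], [0, 0, 0]],
    [-1, [0, 0, 0], [0, 0, 0]]
  ]
}}

```text
t: 7.5
ee_pos: [545.7, 56.5, 33.9]
orientation: [-3.141, 0.055, -0.0]
ft_force: [-0.4, 0.2, 0.2]
width: 13.9
grasp_force: 30.0
```

Request:
{"api": "jog_arm", "payload": {
  "commands": [
    [-1, [0, 0, 0.006], [0, 0, 0]],
    [-1, [0, 0, 0], [0, 0, 0.03]],
    [-1, [0, 0, 0], [0, 0, 0.03]],
    [-1, [0, 0, 0], [0, 0, 0.03]],
    [-1, [0, 0, 0], [0, 0, 0.03]],
    [-1, [0, 0, 0], [0, 0, 0]]
  ]
}}

```text
t: 8.1
ee_pos: [545.7, 56.5, 33.3]
orientation: [-3.135, 0.205, -0.001]
ft_force: [0.5, 0.7, 2.1]
width: 13.5
grasp_force: 30.0
```

```bash
python3 s.py
```

```text
t 8.1 ee [545.7  56.5  33.3] yaw(x) -7.48 tilt z [ 4.e-04  1.e-04 -1.e+00] q6 1.783
tool shift [-0.008  0.011 -0.017] turn -0.122
[0.52333782 0.65709034 2.1047831 ] [ 0.02861305 -0.03944567 -0.00505581] 30.00049889087677 13.506436081073291
```

Request:
{"api": "jog_arm", "payload": {
  "commands": [
    [-1, [0, 0, 0], [0, 0, 0.03]],
    [-1, [0, 0, 0], [0, 0, 0.02]],
    [-1, [0, 0, 0], [0, 0, 0]]
  ]
}}

```text
t: 8.4
ee_pos: [545.5, 56.5, 33.2]
orientation: [-3.13, 0.266, -0.0]
ft_force: [1.0, 0.3, 1.4]
width: 13.7
grasp_force: 30.0
```

Request:
{"api": "jog_arm", "payload": {
  "commands": [
    [-1, [0, 0, 0], [0, 0, 0.03]],
    [-1, [0, 0, 0], [0, 0, 0.02]],
    [-1, [0, 0, 0], [0, 0, 0]]
  ]
}}

```text
t: 8.7
ee_pos: [545.0, 56.4, 32.8]
orientation: [3.124, -0.327, -0.002]
ft_force: [1.2, 0.7, -1.8]
width: 13.9
grasp_force: 30.0
```

The support force has vanished at yaw -12°, where the keys were expected. Next, ease it down.

Request:
{"api": "jog_arm", "payload": {
  "commands": [
    [-1, [0, 0, 0.01], [0, 0, 0.02]],
    [-1, [0, 0, 0.01], [0, 0, 0]],
    [-1, [0, 0, 0], [0, 0, 0]]
  ]
}}

```text
t: 9.0
ee_pos: [545.3, 56.4, 30.9]
orientation: [3.122, -0.351, -0.001]
ft_force: [-1.1, -0.6, -1.3]
width: 14.0
grasp_force: 30.0
```

Request:
{"api": "jog_arm", "payload": {
  "commands": [
    [-1, [0, 0, 0.01], [0, 0, 0]],
    [-1, [0, 0, 0.01], [0, 0, 0]],
    [-1, [0, 0, 0], [0, 0, 0]]
  ]
}}

```text
t: 9.3
ee_pos: [545.4, 56.4, 29.0]
orientation: [3.122, -0.351, -0.0]
ft_force: [-0.4, -0.6, -1.2]
width: 13.9
grasp_force: 30.0
```

Request:
{"api": "jog_arm", "payload": {
  "commands": [
    [-1, [0, 0, 0.007], [0, 0, 0]],
    [-1, [0, 0, 0], [0, 0, 0]],
    [-1, [0, 0, 0], [0, 0, 0]]
  ]
}}

```text
t: 9.6
ee_pos: [545.5, 56.5, 28.5]
orientation: [3.122, -0.351, -0.0]
ft_force: [0.0, -0.5, -1.4]
width: 13.8
grasp_force: 30.0
```

Request:
{"api": "jog_arm", "payload": {
  "commands": [
    [-1, [0, 0, 0.006], [0, 0, 0]],
    [-1, [0, 0, 0], [0, 0, 0]],
    [-1, [0, 0, 0], [0, 0, 0]]
  ]
}}

```text
t: 9.9
ee_pos: [545.6, 56.5, 28.0]
orientation: [-3.122, 0.351, -0.0]
ft_force: [0.1, -0.4, 0.1]
width: 13.8
grasp_force: 30.0
```

Request:
{"api": "jog_arm", "payload": {
  "commands": [
    [-1, [0, 0, 0], [0, 0, 0.05]],
    [-1, [0, 0, 0], [0, 0, 0.05]],
    [-1, [0, 0, 0], [0, 0, 0.05]],
    [-1, [0, 0, 0], [0, 0, 0.05]],
    [-1, [0, 0, 0], [0, 0, 0]]
  ]
}}

```text
t: 10.4
ee_pos: [544.9, 56.9, 27.8]
orientation: [-3.085, 0.595, 0.002]
ft_force: [-1.5, 3.7, 0.3]
width: 13.9
grasp_force: 30.0
```

```bash
python3 s.py
```

```text
t 10.4 ee [544.9  56.9  27.8] yaw(x) -21.83 tilt z [-1.1e-03  4.0e-04 -1.0e+00] q6 2.033
tool shift [ 0.004  0.013 -0.072] turn -0.441
[-1.51172721  3.73145689  0.31187522] [0.84313884 0.45118399 0.10408144] 30.00302106142044 13.942512077478833
```

Request:
{"api": "jog_arm", "payload": {
  "commands": [
    [-1, [0, 0, 0], [0, 0, 0.05]],
    [-1, [0, 0, 0], [0, 0, 0.05]],
    [-1, [0, 0, 0], [0, 0, 0.05]],
    [-1, [0, 0, 0], [0, 0, 0.05]],
    [-1, [0, 0, 0], [0, 0, 0]]
  ]
}}

```text
t: 10.9
ee_pos: [544.9, 57.0, 27.8]
orientation: [-3.028, 0.835, 0.002]
ft_force: [-1.9, 4.0, 0.7]
width: 14.1
grasp_force: 30.0
```

```bash
python3 s.py
```

```text
t 10.9 ee [544.9  57.   27.8] yaw(x) -30.81 tilt z [-1.2e-03  6.0e-04 -1.0e+00] q6 2.19
tool shift [ 0.007  0.013 -0.072] turn -0.64
[-1.8634612   3.98722875  0.68781046] [1.04718375 0.48614131 0.09128663] 30.003488659858704 14.143142828247463
```

Request:
{"api": "jog_arm", "payload": {
  "commands": [
    [-1, [0, 0, 0], [0, 0, 0.03]],
    [-1, [0, 0, 0], [0, 0, 0.03]],
    [-1, [0, 0, 0], [0, 0, 0]]
  ]
}}

```text
t: 11.2
ee_pos: [544.9, 57.1, 27.8]
orientation: [-3.008, 0.905, 0.002]
ft_force: [-3.5, 5.8, 0.3]
width: 13.8
grasp_force: 30.0
```

```bash
python3 s.py
```

```text
t 11.2 ee [544.9  57.1  27.8] yaw(x) -33.48 tilt z [-1.1e-03  6.0e-04 -1.0e+00] q6 2.236
tool shift [ 0.008  0.014 -0.072] turn -0.7
[-3.53845106  5.82712162  0.30691686] [1.08377724 0.52314908 0.12591823] 30.00393033027649 13.82884032477352
```

Request:
{"api": "jog_arm", "payload": {
  "commands": [
    [-1, [0, 0, 0], [0, 0, 0.02]],
    [-1, [0, 0, 0], [0, 0, 0.02]],
    [-1, [0, 0, 0], [0, 0, 0]]
  ]
}}

```text
t: 11.5
ee_pos: [544.9, 57.1, 27.8]
orientation: [-2.994, 0.951, 0.002]
ft_force: [-2.6, 5.9, 0.3]
width: 13.8
grasp_force: 30.0
```

```bash
python3 s.py
```

```text
t 11.5 ee [544.9  57.1  27.8] yaw(x) -35.24 tilt z [-1.1e-03  6.0e-04 -1.0e+00] q6 2.267
tool shift [ 0.008  0.014 -0.072] turn -0.739
[-2.55707648  5.85063642  0.29235792] [1.20623237 0.48726889 0.22328466] 30.025428235530853 13.793875832537994
```

Mz is rising from about 0.10 to 0.22. One more small step to confirm the stop.

Request:
{"api": "jog_arm", "payload": {
  "commands": [
    [-1, [0, 0, 0], [0, 0, 0.02]],
    [-1, [0, 0, 0], [0, 0, 0]]
  ]
}}

```text
t: 11.7
ee_pos: [545.0, 57.1, 27.8]
orientation: [-2.987, 0.974, 0.002]
ft_force: [-3.3, 6.3, -0.1]
width: 13.6
grasp_force: 30.1
```

```bash
python3 s.py
```

```text
t 11.7 ee [545.   57.1  27.8] yaw(x) -36.12 tilt z [-1.e-03  5.e-04 -1.e+00] q6 2.283
tool shift [ 0.008  0.014 -0.072] turn -0.758
[-3.33718579  6.30741883 -0.1155396 ] [1.28334072 0.45584893 0.44958087] 30.098617672920227 13.55384717998795
```

Stop reached (Mz 0.45, yaw within 0.04 rad of the post). Now I'll ease the torque, open a little and lift.

Request:
{"api": "jog_arm", "payload": {
  "commands": [
    [-1, [0, 0, 0], [0, 0, -0.02]],
    [-0.3, [0, 0, 0], [0, 0, 0]],
    [-0.3, [0, 0, 0], [0, 0, 0]],
    [-0.3, [0, 0, 0], [0, 0, 0]],
    [-0.3, [0, 0, 0], [0, 0, 0]],
    [-0.3, [0, 0, 0], [0, 0, 0]]
  ]
}}

```text
t: 12.3
ee_pos: [545.6, 56.3, 27.9]
orientation: [-2.994, 0.953, -0.0]
ft_force: [0.2, 0.1, 0.3]
width: 30.7
grasp_force: 0.0
```

Request:
{"api": "jog_arm", "payload": {
  "commands": [
    [-0.3, [0, 0, -0.05], [0, 0, 0]],
    [-0.3, [0, 0, -0.2], [0, 0, 0]],
    [-0.3, [0, 0, -0.4], [0, 0, 0]],
    [-0.3, [-0.3, 0, -0.4], [0, 0, 0]],
    [-0.3, [-0.1, 0, 0], [0, 0, 0]],
    [-0.3, [0, 0, 0], [0, 0, 0]],
    [-0.3, [0, 0, 0], [0, 0, 0]]
  ]
}}

```text
t: 13.0
ee_pos: [512.6, 79.5, 132.3]
orientation: [2.993, -0.952, -0.001]
ft_force: [-0.7, 0.2, 0.4]
width: 30.6
grasp_force: 0.0
```

```bash
python3 - <<'E'
from h import *
o,d=cam("wrist"); print(o["ee_pos"],o["ft_force"],o["width"])
a=rect(o,d,544.8,56,25,half=50,s=4); b=rect(o,d,544.8,56,39,half=50,s=4)
cv2.imwrite("pics/r4.png",np.hstack([a,b]))
E
```

```text
[512.61747594  79.48212038 132.31516588] [-0.66931078  0.15030644  0.35716154] 30.62576595823307
```

View pics/r4.png

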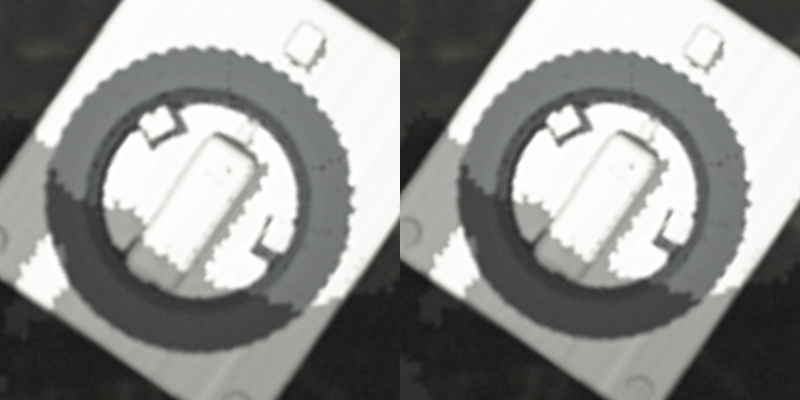

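The insert is seated flush with the keys in its notches. The nib at (253,130) and the post at (305,45), seen from centre (200,200), agree to about 3° (0.05 rad, limit 0.12). The gripper is clear.

```bash
python3 -c "from workcell import close_job; print(close_job())"
```

```text
the job is handed in; nothing more can be done
None
```

The insert is fully home in the mount and turned to the ring's stop, with its nib within about 0.05 rad of the index post; I released it and handed the job in at about 13 s, but no verdict came back.

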